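# Fetch the car key from behind the standing things in the entry tray

### The arm

A 6-joint arm with a two-finger parallel gripper is mounted at the origin on the work surface. World frame = base frame: x ahead of the robot, y to its left, z up, the work surface at z = 0. Lengths are in m, angles in rad, forces in N, time in s.
With the tool pointing down it reaches from about 0.35 to 0.975 m from the base axis. Payload 4.9 kg.
Tool frame: the origin (TCP) lies at the very end of the fingers, on their centre line; the grasp point (between the pads) lies 19 mm behind it; z points along the fingers, x is the direction in which the jaws open and shut, and the axes are right-handed (so a half turn about z gives the same grasp; the last joint's range is limited). The gripper opens to 85 mm and grips with 20 to 120 N. Pads are 22 mm wide; open, the fingers measure 114 mm over their backs; the gripper's body (76 mm by 85 mm) begins 54 mm behind the grasp point. The pads swing forward as they close: fully open they stand 13 mm farther back than shut.
Start: joints at [-1.238, 0.053, 1.613, -0, 1.476, -0.119], TCP at [0.273, -0.562, 0.231] pointing down, gripper open.
Joint ranges: [-3.01, 3.01], [-1.01, 2.22], [0.06, 2.58], [-1.02, 4.17], [0.09, 2.62], [-3.14, 3.14]. Speed limits (rad/s): [2.57, 2.57, 3.14, 3.14, 3.14, 3.14].

### API

Orientations are given as a unit quaternion [w, x, y, z].
In Python, from plant import manip, imaging gives the robot as it stands.
- The arm moves only by the shell command python3 -m pendant 'ROWS'. ROWS is JSON, a list that holds one entry, the list of rows, each a list of 7 numbers: the turn, a rotation vector about the world's x, y, z in units of pi rad (1.0 is pi rad), then the shift along the world's x, y, z in units of 250 mm (1.0 is 250 mm), then the opening, from 0 (shut) to 1 (fully open). In form: [[[ax, ay, az, tx, ty, tz, claw], ...]]. A call has 1 to 20 rows; each row shifts and turns the commanded pose from where the row before left it; what a row does not reach is not made up. A row lasts 1/8 s, in which the tool goes at most 62.5 mm and 10.7 degrees, less where a joint would pass 70% of its speed; a pose out of reach is approached as far as the arm can. A call with a number of a shift or a turn outside -1 to 1 is refused whole. A call with a gripper value outside its range is refused whole. The fingers move at their own pace and stop on an object; the grip force is fixed at half the most. Time passes only in rows, so rows that do not move let the fingers close. It gives the time, the measured TCP pose, the force and the opening at its end, in the units of the state.
- manip.state(): the state, without advancing time (a new reading comes with each control period).
- imaging.grab_frame(name): name is "side" or "top" or "wrist"; returns a dict with "frame" (420x560x3 uint8, blue, green, red), "mtx" (3x3 intrinsics, pixels), "world_to_cam" (4x4, takes a point from world to camera coordinates). Camera axes: x right, y down, z forward; pixel columns grow to the right and rows downward; lengths in m; the calibration is good to about 2 mm. A picture is of the moment at which its call begins. There is no depth.
- manip.job_done(): hands the job in, once; it reports no verdict.
The state is a dict: "time": time; "joint_pos": joint angles; "joint_vel": joint speeds; "joint_efforts": joint torques, N m; "tool_pos": TCP position; "tool_rot": TCP orientation; "contact_force": force on the tool from outside, world axes, zero at the start; "ft_torque": the same for the moment, N m; "gripper_width": opening from 0.0 (shut) to 1.0 (fully open).
Only numpy, scipy, OpenCV 4.12 (cv2) and the standard library are available. Lean on these libraries where they do the work, as an engineer would, in place of code of your own. Each camera call takes 0.05 s, during which the arm holds its last target. There are 200 camera calls.

### The job

I am about to drive off and need the car key that lies at the back of the wooden tray, behind the blue mint tin, the green gel bottle and the orange torch. Stand all three aside on the cork mat, then lay the key gently in the black bowl, and after that put the tin, the bottle and the torch back in the tray, each on the very spot where it stood and the tin square with the tray. Keep the three upright, let go of everything, and leave the bowl, lip balm, pen and comb where they are.

Things in the scene. Friction and masses are not known exactly. Their poses are not given: they have to be found in the camera images.
- tin_center (a point): blue plastic mint tin standing on its end, 26 (its x) x 42 (its y) x 84 mm high, white latch on one 42 mm wide face; this point is its centre, 42 mm above its underside. Grip it across its 26 mm thickness (its x), which runs roughly along the tray's x, 10 to 25 mm above the centre so that the hand stays above its neighbours. About 70 g. Axes: z up, x and y level.
- gel_center (a point): green plastic hand-gel bottle standing upright, round, 40 mm across with straight sides up to 66 mm, then a white 23 mm cap, 90 mm high in all; this point is its centre, 45 mm above its underside. About 100 g. z up.
- torch_center (a point): orange pocket torch standing on its lens, 88 mm high; head 36 mm across up to 18 mm, narrowing by 26 mm to a straight round body 29 mm across that ends at 82 mm in a black tail cap; this point is its centre, 44 mm above its underside. About 90 g. z up.
- key_center (a point): black car key fob lying flat, 36 (its x) x 66 (its y) x 15 mm high, with one red and two grey buttons on top and a steel ring 29 mm across on its +y end, which reaches 62 mm from this point; this point is the centre of the fob, 7.5 mm above its underside. Grip it across its 36 mm width (its x); 28 to 32 mm is free between it and the tray's back wall. About 60 g.
- tray: low open wooden tray, 133 (its x) x 220 (its y) x 18 mm high, walls and floor 4 mm thick, fixed to the console; origin at the centre of its underside, floor surface 4 mm higher. x points to the back of the tray, away from the robot. The tin, bottle and torch stand in its front half in a row along y, about 58 mm apart and in any order, with the key behind them (only 5 to 20 mm of gap, too little for a finger while they stand there). Their starting places are their homes.
- mat: thin brown cork mat, the side area, 260 (its x) x 150 (its y) x 4 mm thick, fixed; origin at the centre of its underside. It lies to the left or to the right of the tray, bare at the start, and has room for the three things in a row along its x, 75 mm apart.
- bowl: black ceramic bowl, 160 mm across the rim, 55 mm high, wall 5 mm; inside, a flat floor about 62 mm across lies 6 mm above the underside and the sides flare to 128 mm across at half height, so the key comes to rest low in it, perhaps leaning. Loose, 750 g; origin at the centre of its underside. It stands on the other side of the tray from the mat.
- balm_center (a point): bystander: white lip balm stick with a pink cap standing in a back corner of the tray (its -y end), 19 mm across, 62 mm high; this point is its centre, 31 mm above its underside. Leave it alone.
- pen: bystander: silver aluminium pen lying on the glass just beyond the tray's back wall, 144 mm long along its x, 10 mm thick; origin at the middle of its underside. Leave it alone.
- comb: bystander: light wooden comb lying on the glass beyond the tray and the pen, 170 mm long along its y, about 40 mm wide, 5 mm thick; origin at the middle of its underside. Leave it alone.
Mind the look-alikes: they are no part of the job. What is shaped like the bowl but turquoise is not meant.

How it is judged:
By the outcome, as a careful person would: the job done as asked, in the order asked, and still so for the second after the job is handed in, with the robot touching nothing.
It also fails if it takes over 136 s, if anything falls off the work surface, if the arm or the gripper's body presses on something with over 40 N, if the wrist force passes 120 N, or if a joint passes its speed limit or range.

## Working session

There is one attempt and no reset: what is moved stays moved. The work goes in short steps, Python scripts to look and compute and a shell command to move; the robot and the scene stay as the last step left them, time stands still between calls to the robot, and variables do not carry over. Pictures are saved under pics/ and viewed, about 12 in all and at most 16, crops included, and the job is handed in when it is done.

```bash
mkdir -p pics; ls
python3 - <<'E'
from plant import manip, imaging
import cv2,numpy as np
print(manip.state())
for n in ("top","side"):
    f=imaging.grab_frame(n); cv2.imwrite(f"pics/{n}0.png",f["frame"]); np.savez(f"pics/{n}0.npz",**f)
    print(n,f["mtx"].tolist(),np.round(f["world_to_cam"],4).tolist())
E
```

```text
pics
{'time': 0.0, 'joint_pos': array([-1.23801974e+00,  5.33387235e-02,  1.61431547e+00,  3.45648106e-06,
        1.47598850e+00, -1.19014672e-01]), 'joint_vel': array([ 4.81394435e-06,  6.22961763e-04, -4.11613772e-04, -1.88099817e-04,
        3.14451842e-04,  5.76896516e-04]), 'joint_efforts': array([ 4.65891062e-04, -3.93673682e+01, -3.70177889e+01, -7.39309166e-05,
        7.07517276e-03,  2.98202082e-06]), 'tool_pos': array([ 0.27264721, -0.56169639,  0.23006143]), 'tool_rot': array([-6.44683944e-04,  8.47518721e-01, -5.30764511e-01, -7.96904893e-04]), 'contact_force': array([ 0.0437857 , -0.84696307,  0.52073539]), 'ft_torque': array([ 0.02253418, -0.04196698, -0.03632987]), 'gripper_width': 0.9999941665022467}
top [[503.76836815769343, 0.0, 278.6526683686942], [0.0, 503.76836815769343, 214.4369724002892], [0.0, 0.0, 1.0]] [[-0.0209, -0.9998, 0.007, 0.0048], [-0.9981, 0.0204, -0.0584, 0.6049], [0.0582, -0.0082, -0.9983, 1.158], [0.0, 0.0, 0.0, 1.0]]
side [[407.6337426029224, 0.0, 277.2752911520091], [0.0, 407.6337426029224, 211.9244383635075], [0.0, 0.0, 1.0]] [[-0.847, -0.5312, -0.02, 0.499], [-0.3925, 0.6502, -0.6505, 0.2765], [0.3585, -0.5431, -0.7592, 0.6464], [0.0, 0.0, 0.0, 1.0]]
```

View pics/top0.png

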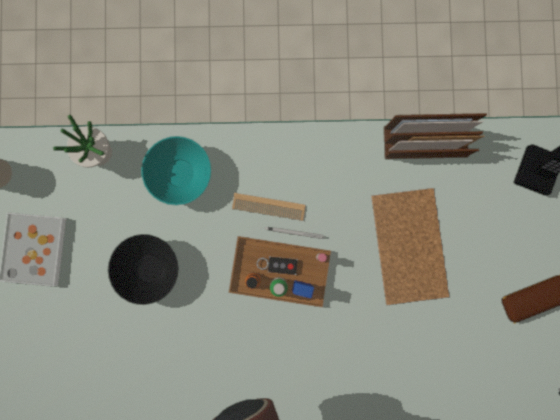

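View pics/side0.png

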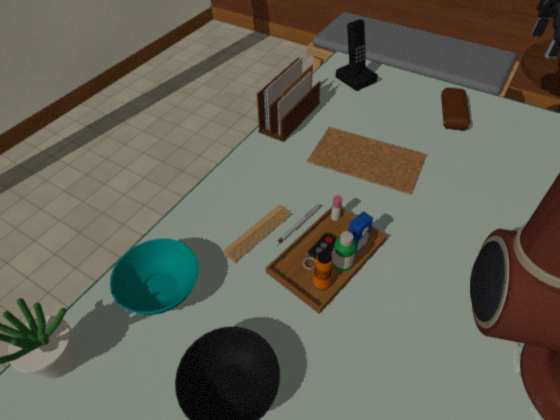

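Top view: the tray is at about (282,271) px with torch (252,282), gel (280,288), tin (303,290) and key (283,265). The mat is on the right at (410,246) and the black bowl on the left at (143,269). The side view agrees.

```bash
cat > h.py <<'E'
from plant import manip, imaging
import cv2,numpy as np
from scipy.spatial.transform import Rotation as R
def look(n,name):
    f=imaging.grab_frame(n); cv2.imwrite(f"pics/{name}.png",f["frame"]); np.savez(f"pics/{name}.npz",**f); return f
def load(name): return dict(np.load(f"pics/{name}.npz"))
def ray(f,uv,z):
    W=f["world_to_cam"]; Rm=W[:3,:3]; c=-Rm.T@W[:3,3]
    uv=np.atleast_2d(uv).astype(float)
    d=(np.linalg.inv(f["mtx"])@np.c_[uv,np.ones(len(uv))].T).T@Rm
    return c+d*((z-c[2])/d[:,2])[:,None]
def proj(f,P):
    P=np.atleast_2d(P); W=f["world_to_cam"]; q=(P@W[:3,:3].T+W[:3,3])@f["mtx"].T
    return q[:,:2]/q[:,2:]
def blobs(f,lo,hi,amin=30,roi=None):
    m=cv2.inRange(cv2.cvtColor(f["frame"],cv2.COLOR_BGR2HSV),np.array(lo),np.array(hi))
    if roi: k=np.zeros_like(m); x0,y0,x1,y1=roi; k[y0:y1,x0:x1]=m[y0:y1,x0:x1]; m=k
    cs,_=cv2.findContours(m,cv2.RETR_EXTERNAL,cv2.CHAIN_APPROX_NONE)
    return sorted([c for c in cs if cv2.contourArea(c)>=amin],key=cv2.contourArea,reverse=True)
def st():
    s=manip.state(); r=R.from_quat(np.roll(s["tool_rot"],-1)).as_matrix()
    print("t",round(s["time"],2),"tcp",np.round(s["tool_pos"],4),"xax",np.round(r[:,0],3),"zax",np.round(r[:,2],3),"yaw",round(np.degrees(np.arctan2(r[1,0],r[0,0])),2),"w",round(s["gripper_width"],3),"F",np.round(s["contact_force"],1),"q",np.round(s["joint_pos"],2))
    return s,r
E
python3 - <<'E'
from h import *
f=load("top0")
def rect(c,z):
    p=ray(f,c[:,0,:],z)[:,:2].astype(np.float32); print(np.round(cv2.minAreaRect(p)[0],4),np.round(cv2.minAreaRect(p)[1],4),round(cv2.minAreaRect(p)[2],1),np.round(cv2.boxPoints(cv2.minAreaRect(p)),3).tolist())
print("wood z.018")
for c in blobs(f,(5,60,40),(22,255,255),400): print(cv2.boundingRect(c)); rect(c,0.004 if cv2.boundingRect(c)[0]>350 else .018)
print("black bowl")
for c in blobs(f,(0,0,0),(180,255,45),1000): print(cv2.boundingRect(c)); rect(c,.055)
print("blue")
for c in blobs(f,(105,120,40),(130,255,255),20,(230,230,335,310)): print(cv2.boundingRect(c)); rect(c,.088)
print("green")
for c in blobs(f,(50,120,40),(80,255,255),20,(230,230,335,310)): print(cv2.boundingRect(c)); rect(c,.07)
E
```

```text
wood z.018
(372, 188, 77, 117)
[ 0.5256 -0.3149] [0.2588 0.1496] 5.9 [[0.3889999985694885, -0.2540000081062317], [0.4050000011920929, -0.40299999713897705], [0.6620000004768372, -0.37599998712539673], [0.6470000147819519, -0.22699999809265137]]
(229, 236, 102, 71)
[ 0.4731 -0.0072] [0.2197 0.1322] 79.9 [[0.3889999985694885, -0.10400000214576721], [0.5189999938011169, -0.12700000405311584], [0.5569999814033508, 0.08900000154972076], [0.4269999861717224, 0.11299999803304672]]
(384, 113, 103, 46)
[ 0.7872 -0.3863] [0.105  0.2464] 0.1 [[0.7350000143051147, -0.2630000114440918], [0.7350000143051147, -0.5099999904632568], [0.8399999737739563, -0.5090000033378601], [0.8399999737739563, -0.2630000114440918]]
(502, 275, 58, 48)
[ 0.3944 -0.6045] [0.0665 0.1505] 20.1 [[0.3370000123977661, -0.5450000166893005], [0.3889999985694885, -0.6869999766349792], [0.45100000500679016, -0.6639999747276306], [0.4000000059604645, -0.5220000147819519]]
(232, 193, 73, 27)
[0.6248 0.0159] [0.1686 0.0366] 79.3 [[0.5910000205039978, -0.06400000303983688], [0.6269999742507935, -0.07000000029802322], [0.6579999923706055, 0.0949999988079071], [0.621999979019165, 0.10199999809265137]]
black bowl
(109, 235, 68, 69)
[0.4867 0.2991] [0.1497 0.1505] 44.3 [[0.38100001215934753, 0.3009999990463257], [0.4860000014305115, 0.19300000369548798], [0.5929999947547913, 0.2980000078678131], [0.4880000054836273, 0.4050000011920929]]
(515, 145, 45, 50)
[ 0.7009 -0.6062] [0.0874 0.1143] 67.6 [[0.6309999823570251, -0.625], [0.7369999885559082, -0.6679999828338623], [0.7699999809265137, -0.5879999995231628], [0.6650000214576721, -0.5440000295639038]]
blue
(293, 282, 20, 16)
[ 0.437  -0.0556] [0.0422 0.0262] 74.8 [[0.4189999997615814, -0.07199999690055847], [0.4440000057220459, -0.07900000363588333], [0.45500001311302185, -0.039000000804662704], [0.4300000071525574, -0.03200000151991844]]
green
```

Tray centre (0.473,-0.007) with x axis at about -10°, mat (0.526,-0.315) at +5.9°, bowl (0.487,0.299). The measured sizes match the given ones, so I'm going above the tray for a close look.

```bash
python3 -m pendant '[[[0,0,0.0214,0.048,0.155,0.037,1],[0,0,0.0214,0.048,0.155,0.037,1],[0,0,0.0214,0.048,0.155,0.037,1],[0,0,0.0214,0.048,0.155,0.037,1],[0,0,0.0214,0.048,0.155,0.037,1],[0,0,0.0214,0.048,0.155,0.037,1],[0,0,0.0214,0.048,0.155,0.037,1],[0,0,0.0214,0.048,0.155,0.037,1],[0,0,0.0214,0.048,0.155,0.037,1],[0,0,0.0214,0.048,0.155,0.037,1],[0,0,0.0214,0.048,0.155,0.037,1],[0,0,0.0214,0.048,0.155,0.037,1],[0,0,0.0214,0.048,0.155,0.037,1],[0,0,0.0214,0.048,0.155,0.037,1],[0,0,0,0,0,0,1],[0,0,0,0,0,0,1]]]'
python3 -c "
from h import *
st(); f=look('wrist','w1'); look('top','top1');W=f['world_to_cam'];print(f['mtx'].tolist(),-W[:3,:3].T@W[:3,3])"
```

```text
time: 2.1
tool_pos: [0.4406, -0.02, 0.3602]
tool_rot: [0.0, 0.996, -0.089, -0.001]
contact_force: [0.1, 0.5, 0.1]
gripper_width: 1.003
t 2.1 tcp [ 0.4406 -0.02    0.3602] xax [ 0.984 -0.177 -0.001] zax [-0.001 -0.    -1.   ] yaw -10.21 w 1.003 F [0.1 0.5 0.1] q [-0.21 -0.44  1.83 -0.    1.75 -0.04]
[[378.8239012103307, 0.0, 275.79615237155014], [0.0, 378.8239012103307, 208.29012800248566], [0.0, 0.0, 1.0]] [0.45359052 0.04556328 0.50312051]
```

View pics/w1.png

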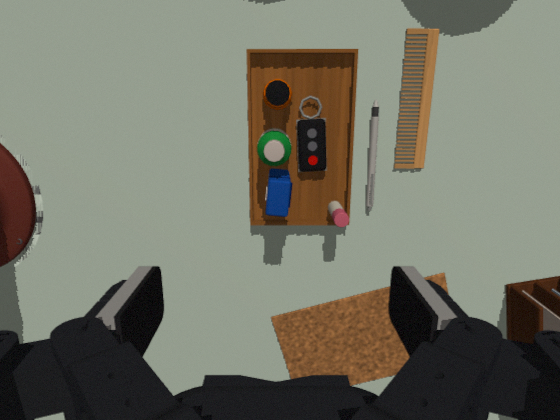

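The wrist view shows all of it clearly: torch tail cap (277,93), gel cap (274,150), tin (279,194), key (312,145) with its ring at (311,107), balm (339,214). I'll measure from this picture.

```bash
cat > m1.py <<'E'
from h import *
f=load("w1")
def T(c,z): return ray(f,c[:,0,:],z)[:,:2].astype(np.float32)
def rect(t,c,z):
    (x,y),(a,b),an=cv2.minAreaRect(T(c,z)); print(t,"c",round(x,4),round(y,4),"size",round(a,4),round(b,4),"ang",round(an,1))
def circ(t,c,z):
    (x,y),r=cv2.minEnclosingCircle(T(c,z)); print(t,"c",round(x,4),round(y,4),"d",round(2*r,4))
roi=(240,40,365,235)
for c in blobs(f,(5,60,40),(22,255,255),2000,roi)[:1]: rect("tray",c,.018)
hsv=cv2.cvtColor(f["frame"],cv2.COLOR_BGR2HSV)
for p in [(194,279),(205,275),(176,280),(182,270),(150,274),(150,285),(93,277),(92,289),(130,303),(160,312)]: print(p,hsv[p])
for c in blobs(f,(105,100,20),(130,255,255),50,roi): rect("tin",c,.088)
for c in blobs(f,(0,0,110),(180,60,255),30,(255,130,295,170)): print(cv2.boundingRect(c)); circ("cap",c,.094)
for c in blobs(f,(45,100,20),(80,255,255),100,roi): circ("gel",c,.070)
for c in blobs(f,(0,0,0),(180,255,40),100,(255,75,297,112)): circ("torch black",c,.092);print(cv2.boundingRect(c))
for c in blobs(f,(5,180,90),(18,255,255),20,(260,75,297,112)): circ("torch orange",c,.086);print(cv2.boundingRect(c))
for c in blobs(f,(0,0,0),(180,255,45),100,(296,112,332,175)): rect("key",c,.019);print(cv2.boundingRect(c))
for c in blobs(f,(0,150,120),(5,255,255),20,(296,112,332,175)): circ("red",c,.019)
for c in blobs(f,(0,0,80),(180,70,255),20,(296,90,330,120)): circ("ring",c,.010);print(cv2.boundingRect(c))
cv2.imwrite("pics/w1c.png",cv2.resize(f["frame"][40:240,235:370],None,fx=3,fy=3,interpolation=cv2.INTER_CUBIC))
E
python3 m1.py
```

```text
tray c 0.4758 -0.0052 size 0.2201 0.1334 ang 79.9
(194, 279) [107 217 121]
(205, 275) [108 221 120]
(176, 280) [110 199  59]
(182, 270) [107 236 123]
(150, 274) [ 12  36 158]
(150, 285) [ 67 168  91]
(93, 277) [138  47  27]
(92, 289) [ 11 206  84]
(130, 303) [105  18  28]
(160, 312) [  1 233 164]
tin c 0.4396 -0.0489 size 0.0537 0.0266 ang 74.4
(264, 140, 20, 22)
cap c 0.4429 -0.0009 d 0.0232
gel c 0.4427 -0.001 d 0.0396
torch black c 0.4567 0.0572 d 0.0243
(266, 81, 23, 24)
torch orange c 0.4578 0.0566 d 0.0514
(260, 75, 37, 37)
key c 0.4884 -0.0114 size 0.0655 0.0353 ang 81.8
(297, 119, 29, 53)
red c 0.4874 -0.03 d 0.0119
ring c 0.495 0.0349 d 0.0281
(299, 96, 23, 23)
```

View pics/w1c.png

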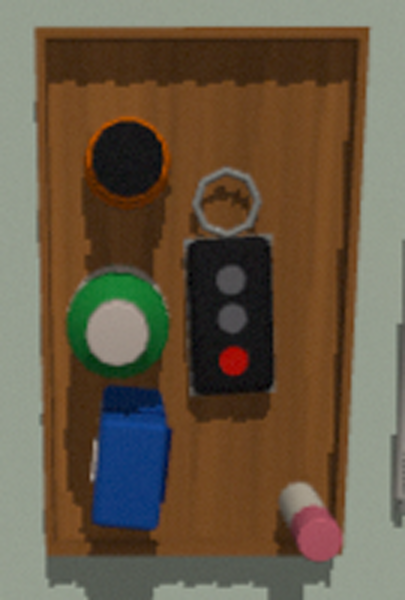

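```bash
cat > m2.py <<'E'
from m1 import *
print("---")
for c in blobs(f,(100,150,95),(130,255,255),50,roi): rect("tin top",c,.088);print(cv2.boundingRect(c))
for n in ("top0","top1"):
    g=load(n)
    f=g
    for c in blobs(f,(100,150,60),(130,255,255),50,(230,230,335,310)): 
        p=ray(g,c[:,0,:],.088)[:,:2].astype(np.float32); print(n,"tin",cv2.minAreaRect(p))
    for c in blobs(f,(45,80,40),(80,255,255),30,(260,270,300,305)):
        p=ray(g,c[:,0,:],.070)[:,:2].astype(np.float32); print(n,"gel",cv2.minEnclosingCircle(p))
    for c in blobs(f,(0,0,0),(180,255,50),30,(262,255,300,276)):
        p=ray(g,c[:,0,:],.019)[:,:2].astype(np.float32); print(n,"key",cv2.minAreaRect(p))
E
python3 m2.py | sed -n '/---/,$p'
```

```text
---
tin top c 0.4384 -0.051 size 0.0467 0.0242 ang 74.5
(266, 175, 25, 41)
top0 tin ((0.4366649091243744, -0.05491769313812256), (0.04033332318067551, 0.022575432434678078), 73.61656188964844)
top0 gel ((0.44119930267333984, -0.0029865866526961327), 0.019492916762828827)
top1 gel ((0.4434047341346741, -0.001426763366907835), 0.018863067030906677)
```

```bash
python3 -m pendant '[[[0,0,-0.01,-0.004,-0.044,-0.18,1],[0,0,-0.01,-0.004,-0.044,-0.18,1],[0,0,-0.01,-0.0044,-0.044,-0.18,1],[0,0,0,0,0,-0.18,1],[0,0,0,0,0,-0.18,1],[0,0,0,0,0,-0.18,1],[0,0,0,0,0,-0.18,1],[0,0,0,0,0,0,1],[0,0,0,0,0,0,1]]]'
python3 -c "
from h import *
st(); look('wrist','w2')"
```

```text
time: 3.32
tool_pos: [0.4387, -0.0536, 0.0473]
tool_rot: [0.0, 0.991, -0.136, 0.001]
contact_force: [0.8, -0.5, 0.6]
gripper_width: 0.996
t 3.33 tcp [ 0.4387 -0.0536  0.0473] xax [ 0.963 -0.27   0.002] zax [ 0.002 -0.001 -1.   ] yaw -15.65 w 0.996 F [ 0.8 -0.5  0.6] q [-0.29 -0.21  2.18 -0.    1.16 -0.02]
```

View pics/w2.png

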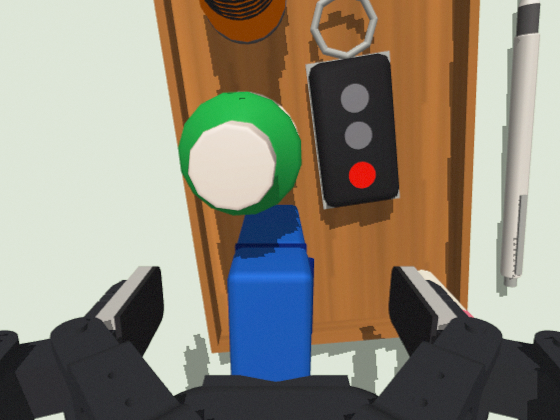

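The tin is between the fingers and parallel to them: its edges are at columns 230 and 311 (middle about 271), the finger middle at 276, so about 1.4 mm off. I'll correct 1 mm and close.

```bash
python3 -m pendant '[[[0,0,0,-0.0045,0,-0.006,1],[0,0,0,0,0,0,0],[0,0,0,0,0,0,0],[0,0,0,0,0,0,0],[0,0,0,0,0,0,0],[0,0,0,0,0,0,0],[0,0,0,0,0,0,0]]]'
python3 - <<'E'
from h import *
st(); f=load('w2')
for n,p,z in (("tin",[[230,300],[311,300]],.088),("tinfront",[[232,250],[309,250]],.088),("key",[[345,92],[360,190],[354,130]],.019),("red/greys",[[362,175],[358,135],[354,97]],.019)): print(n,np.round(ray(f,p,z),4).tolist())
for c in blobs(f,(0,0,150),(180,70,255),2000,(170,100,290,230))[:1]: print("cap",cv2.minEnclosingCircle(ray(f,c[:,0,:],.094)[:,:2].astype(np.float32)))
for c in blobs(f,(45,100,20),(80,255,255),2000)[:1]: print("gel",cv2.minEnclosingCircle(ray(f,c[:,0,:],.07)[:,:2].astype(np.float32)))
for c in blobs(f,(0,0,0),(180,255,60),2000,(306,50,402,210))[:1]: print("key",cv2.minAreaRect(ray(f,c[:,0,:],.019)[:,:2].astype(np.float32)))
E
```

```text
time: 4.25
tool_pos: [0.4369, -0.0528, 0.0445]
tool_rot: [-0.0, 0.991, -0.136, 0.0]
contact_force: [0.6, -0.4, 2.6]
gripper_width: 0.301
t 4.25 tcp [ 0.4369 -0.0528  0.0445] xax [ 0.963 -0.269  0.   ] zax [ 0. -0. -1.] yaw -15.59 w 0.301 F [ 0.6 -0.4  2.6] q [-0.29 -0.21  2.19  0.    1.16 -0.02]
tin [[0.4292, -0.0401, 0.088], [0.4526, -0.0467, 0.088]]
tinfront [[0.4346, -0.025, 0.088], [0.456, -0.031, 0.088]]
key [[0.488, 0.0076, 0.019], [0.4851, -0.0366, 0.019], [0.4883, -0.0092, 0.019]]
red/greys [[0.4874, -0.03, 0.019], [0.4895, -0.0119, 0.019], [0.4913, 0.0045, 0.019]]
cap ((0.44291868805885315, -0.0010654099751263857), 0.011761459521949291)
gel ((0.4425710439682007, -0.0012958728475496173), 0.019781718030571938)
key ((0.4883706867694855, -0.011197082698345184), (0.06407823413610458, 0.03476382791996002), 83.2398452758789)
```

Gripped (opening 0.30, about 26 mm). Now to the far slot on the mat.

```bash
python3 -m pendant '[[[0,0,0,0,0,0.1,0],[0,0,0,0,0,0.18,0],[0,0,0,0,0,0.2,0],[0,0,0,0.095,-0.145,0,0],[0,0,0,0.095,-0.145,0,0],[0,0,0,0.095,-0.145,0,0],[0,0,0,0.095,-0.145,0,0],[0,0,0,0.095,-0.145,0,0],[0,0,0,0.095,-0.145,0,0],[0,0,0,0.095,-0.145,0,0],[0,0,0,0,0,0,0],[0,0,0,0,0,-0.16,0],[0,0,0,0,0,-0.16,0],[0,0,0,0,0,-0.1,0],[0,0,0,0,0,-0.045,0],[0,0,0,0,0,0,0],[0,0,0,0,0,0,0]]]'
python3 -c "
from h import *
st()"
```

```text
time: 6.38
tool_pos: [0.6037, -0.3069, 0.0498]
tool_rot: [0.001, 0.991, -0.136, 0.001]
contact_force: [0.9, -0.1, -0.8]
gripper_width: 0.299
t 6.38 tcp [ 0.6037 -0.3069  0.0498] xax [ 0.963 -0.269  0.002] zax [ 0.002 -0.001 -1.   ] yaw -15.58 w 0.299 F [ 0.9 -0.1 -0.8] q [-0.58  0.33  1.61 -0.    1.19 -0.31]
```

```bash
python3 -m pendant '[[[0,0,0,0,0,-0.01,0],[0,0,0,0,0,-0.01,0],[0,0,0,0,0,0,0],[0,0,0,0,0,0,0]]]'
python3 -m pendant '[[[0,0,0,0,0,0,0.5],[0,0,0,0,0,0,0.5],[0,0,0,0,0,0,0.5],[0,0,0,0,0,0.1,0.5],[0,0,0,0,0,0.2,0.5],[0,0,0,0,0,0.2,0.6],[0,0,0,0,0,0,0.8],[0,0,0.0044,-0.092,0.175,0,1],[0,0,0.0044,-0.092,0.175,0,1],[0,0,0.0044,-0.092,0.175,0,1],[0,0,0.0044,-0.092,0.175,0,1],[0,0,0.0044,-0.092,0.175,0,1],[0,0,0.0044,-0.092,0.175,0,1],[0,0,0.0044,-0.092,0.175,0,1],[0,0,0,0,0,0,1],[0,0,0,0,0,0,1]]]'
python3 -c "
from h import *
st(); look('wrist','w3');look('top','top3')"
```

```text
time: 6.88
tool_pos: [0.6036, -0.307, 0.0445]
tool_rot: [0.0, 0.991, -0.136, 0.001]
contact_force: [-1.1, 1.7, 6.3]
gripper_width: 0.296
time: 8.88
tool_pos: [0.4417, -0.0003, 0.1673]
tool_rot: [0.0, 0.996, -0.087, -0.0]
contact_force: [0.4, -0.5, -0.2]
gripper_width: 1.002
t 8.88 tcp [ 4.417e-01 -3.000e-04  1.673e-01] xax [ 0.985 -0.174 -0.001] zax [-0.001 -0.    -1.   ] yaw -10.02 w 1.002 F [ 0.4 -0.5 -0.2] q [-0.17 -0.36  2.09 -0.    1.42  0.01]
```

View pics/w3.png

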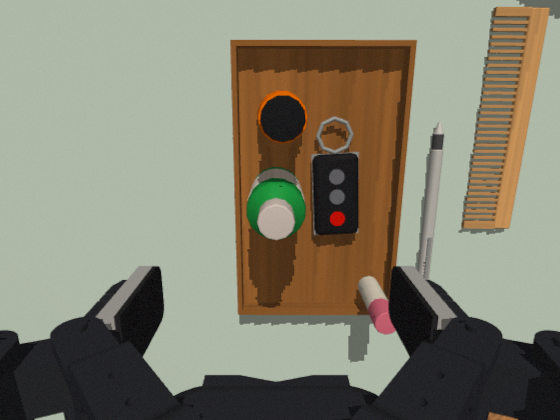

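The tin is off the tray, and the gel cap at (276,217) is centred between the jaws. The torch cap is at (282,117) and the key is undisturbed. Descending on the gel.

```bash
python3 -m pendant '[[[0,0,0,0,-0.003,-0.16,1],[0,0,0,0,0,-0.18,1],[0,0,0,0,0,-0.15,1],[0,0,0,0,0,-0.04,1],[0,0,0,0,0,0,1],[0,0,0,0,0,0,0],[0,0,0,0,0,0,0],[0,0,0,0,0,0,0],[0,0,0,0,0,0,0],[0,0,0,0,0,0,0],[0,0,0,0,0,0,0]]]'
python3 - <<'E'
from h import *
st(); f=load('top3')
for c in blobs(f,(100,120,40),(130,255,255),30,(340,180,450,310)): print("tin",cv2.minAreaRect(ray(f,c[:,0,:],.088)[:,:2].astype(np.float32)))
E
```

```text
time: 10.35
tool_pos: [0.4431, -0.0012, 0.037]
tool_rot: [0.0, 0.996, -0.087, 0.001]
contact_force: [-1.0, 1.0, 6.3]
gripper_width: 0.454
t 10.35 tcp [ 0.4431 -0.0012  0.037 ] xax [ 0.985 -0.174  0.003] zax [ 0.002 -0.001 -1.   ] yaw -10.03 w 0.454 F [-1.   1.   6.3] q [-0.17 -0.19  2.19 -0.    1.14  0.  ]
tin ((0.6018602252006531, -0.3011693060398102), (0.05693497881293297, 0.026685306802392006), 82.81014251708984)
```

```bash
python3 -m pendant '[[[0,0,0,0,0,0.1,0],[0,0,0,0,0,0.18,0],[0,0,0,0,0,0.2,0],[0,0,0,0.041,-0.157,0,0],[0,0,0,0.041,-0.157,0,0],[0,0,0,0.041,-0.157,0,0],[0,0,0,0.041,-0.157,0,0],[0,0,0,0.041,-0.157,0,0],[0,0,0,0.041,-0.157,0,0],[0,0,0,0.041,-0.157,0,0],[0,0,0,0.041,-0.157,0,0],[0,0,0,0,0,0,0],[0,0,0,0,0,-0.16,0],[0,0,0,0,0,-0.16,0],[0,0,0,0,0,-0.1,0],[0,0,0,0,0,-0.045,0],[0,0,0,0,0,0,0],[0,0,0,0,0,0,0]]]'
```

```text
time: 12.6
tool_pos: [0.5246, -0.3152, 0.0404]
tool_rot: [0.0, 0.996, -0.087, 0.001]
contact_force: [0.4, 1.0, -0.8]
gripper_width: 0.449
```

```bash
python3 -m pendant '[[[0,0,0,0,0,-0.007,0],[0,0,0,0,0,-0.007,0],[0,0,0,0,0,0,0],[0,0,0,0,0,0,0]]]'
python3 -m pendant '[[[0,0,0,0,0,0,0.65],[0,0,0,0,0,0,0.65],[0,0,0,0,0,0,0.65],[0,0,0,0,0,0.1,0.65],[0,0,0,0,0,0.2,0.65],[0,0,0,0,0,0.2,0.65],[0,0,0,0,0,0,0.8],[0,0,0,-0.0307,0.165,0,1],[0,0,0,-0.0307,0.165,0,1],[0,0,0,-0.0307,0.165,0,1],[0,0,0,-0.0307,0.165,0,1],[0,0,0,-0.0307,0.165,0,1],[0,0,0,-0.0307,0.165,0,1],[0,0,0,-0.0307,0.165,0,1],[0,0,0,-0.0307,0.165,0,1],[0,0,0,-0.0307,0.165,0,1],[0,0,0,0,0,0,1],[0,0,0,0,0,0,1]]]'
python3 - <<'E'
from h import *
st(); f=look('wrist','w4');look('top','top4')
for c in blobs(f,(0,0,0),(180,255,45),100,(200,20,350,300)): print(cv2.boundingRect(c),cv2.minEnclosingCircle(c),cv2.contourArea(c), cv2.minEnclosingCircle(ray(f,c[:,0,:],.092)[:,:2].astype(np.float32)))
E
```

```text
time: 13.1
tool_pos: [0.5243, -0.3153, 0.0371]
tool_rot: [0.0, 0.996, -0.088, 0.0]
contact_force: [-1.0, 1.2, 5.1]
gripper_width: 0.452
time: 15.35
tool_pos: [0.4545, 0.056, 0.16]
tool_rot: [0.0, 0.996, -0.087, -0.001]
contact_force: [0.5, -0.8, 0.5]
gripper_width: 1.003
t 15.35 tcp [0.4545 0.056  0.16  ] xax [ 0.985 -0.174 -0.001] zax [-0.001 -0.    -1.   ] yaw -10.02 w 1.003 F [ 0.5 -0.8  0.5] q [-0.04 -0.31  2.06 -0.    1.39  0.14]
(308, 226, 42, 74) ((330.5, 263.0), 40.475399017333984) 2811.5 ((0.48402565717697144, 0.024427935481071472), 0.025965172797441483)
(257, 199, 42, 43) ((277.5, 219.72222900390625), 21.491561889648438) 1357.0 ((0.4566696882247925, 0.05762489512562752), 0.013031227514147758)
```

```bash
python3 -m pendant '[[[0,0,0,0.002,0.002,-0.15,1],[0,0,0,0,0,-0.16,1],[0,0,0,0,0,-0.13,1],[0,0,0,0,0,-0.04,1],[0,0,0,0,0,0,1],[0,0,0,0,0,0,1],[0,0,0,0,0,0,0],[0,0,0,0,0,0,0],[0,0,0,0,0,0,0],[0,0,0,0,0,0,0],[0,0,0,0,0,0,0],[0,0,0,0,0,0,0]]]'
```

```text
time: 16.95
tool_pos: [0.4558, 0.0568, 0.0413]
tool_rot: [-0.0, 0.996, -0.088, 0.0]
contact_force: [0.6, -0.1, 3.4]
gripper_width: 0.318
```

```bash
python3 -m pendant '[[[0,0,0,0,0,0.1,0],[0,0,0,0,0,0.18,0],[0,0,0,0,0,0.2,0],[0,0,0,-0.003,-0.152,0,0],[0,0,0,-0.003,-0.152,0,0],[0,0,0,-0.003,-0.152,0,0],[0,0,0,-0.003,-0.152,0,0],[0,0,0,-0.003,-0.152,0,0],[0,0,0,-0.003,-0.152,0,0],[0,0,0,-0.003,-0.152,0,0],[0,0,0,-0.003,-0.152,0,0],[0,0,0,-0.003,-0.152,0,0],[0,0,0,-0.003,-0.152,0,0],[0,0,0,0,0,0,0],[0,0,0,0,0,-0.16,0],[0,0,0,0,0,-0.16,0],[0,0,0,0,0,-0.1,0],[0,0,0,0,0,-0.045,0],[0,0,0,0,0,0,0],[0,0,0,0,0,0,0]]]'
```

```text
time: 19.45
tool_pos: [0.4486, -0.3237, 0.0459]
tool_rot: [0.001, 0.996, -0.087, 0.001]
contact_force: [0.2, 0.8, -0.7]
gripper_width: 0.312
```

```bash
python3 -m pendant '[[[0,0,0,0,0,-0.009,0],[0,0,0,0,0,-0.009,0],[0,0,0,0,0,0,0],[0,0,0,0,0,0,0]]]'
python3 -m pendant '[[[0,0,0,0,0,0,0.55],[0,0,0,0,0,0,0.55],[0,0,0,0,0,0,0.55],[0,0,0,0,0,0.1,0.55],[0,0,0,0,0,0.2,0.55],[0,0,0,0,0,0.2,0.55],[0,0,0,0,0,0,0.8],[0,0,0.0019,0.0172,0.139,0,1],[0,0,0.0019,0.0172,0.139,0,1],[0,0,0.0019,0.0172,0.139,0,1],[0,0,0.0019,0.0172,0.139,0,1],[0,0,0.0019,0.0172,0.139,0,1],[0,0,0.0019,0.0172,0.139,0,1],[0,0,0.0019,0.0172,0.139,0,1],[0,0,0.0019,0.0172,0.139,0,1],[0,0,0.0019,0.0172,0.139,0,1],[0,0,0,0,0,0,1],[0,0,0,0,0,0,1]]]'
python3 - <<'E'
from h import *
st(); f=look('wrist','w5');look('top','top5')
for c in blobs(f,(0,0,0),(180,255,45),800,(200,20,350,280)): print(cv2.boundingRect(c),cv2.minAreaRect(c), cv2.minAreaRect(ray(f,c[:,0,:],.019)[:,:2].astype(np.float32)))
h=np.hstack([f["frame"],]); t=load('top5')["frame"][160:320,220:460]
cv2.imwrite("pics/c5.png",np.vstack([cv2.resize(f["frame"][:300],(480,257)),cv2.resize(t,(480,320))]))
E
```

```text
time: 19.95
tool_pos: [0.4483, -0.3238, 0.0413]
tool_rot: [0.0, 0.996, -0.088, 0.001]
contact_force: [-1.1, 1.0, 6.4]
gripper_width: 0.317
time: 22.2
tool_pos: [0.486, -0.0108, 0.1641]
tool_rot: [0.0, 0.998, -0.061, -0.001]
contact_force: [-0.9, -0.7, -0.4]
gripper_width: 1.003
t 22.2 tcp [ 0.486  -0.0108  0.1641] xax [ 0.993 -0.121 -0.001] zax [-0.002 -0.    -1.   ] yaw -6.96 w 1.003 F [-0.9 -0.7 -0.4] q [-0.18 -0.24  2.   -0.    1.38 -0.05]
(257, 151, 45, 82) ((279.0, 191.5), (81.0, 44.0), 90.0) ((0.4896402955055237, -0.01075204461812973), (0.06486088037490845, 0.034628286957740784), 82.35371398925781)
```

View pics/c5.png

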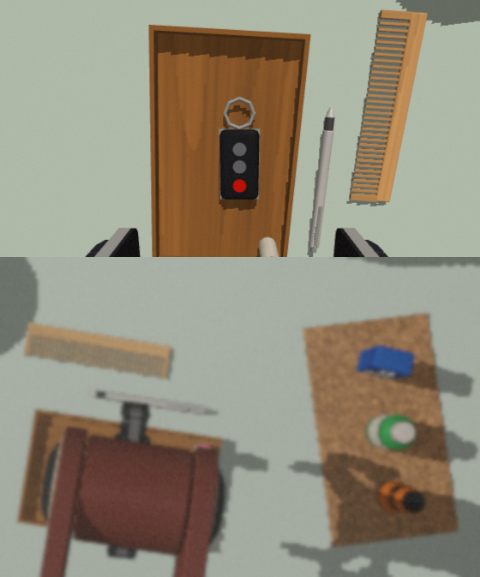

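The tray is clear and the three things stand apart on the mat. The key is 2.5 mm to +x of the jaw line and square to it. I'll go in with the jaws about 50 mm open.

```bash
python3 -m pendant '[[[0,0,0,0.006,0,-0.1,0.6],[0,0,0,0,0,-0.16,0.6],[0,0,0,0,0,-0.16,0.6],[0,0,0,0,0,-0.1,0.6],[0,0,0,0,0,-0.05,0.6],[0,0,0,0,0,0,0.6],[0,0,0,0,0,0,0.6]]]'
python3 -c "
from h import *
st(); look('wrist','w6')"
```

```text
time: 23.18
tool_pos: [0.4891, -0.0109, 0.0239]
tool_rot: [0.0, 0.998, -0.061, 0.001]
contact_force: [1.0, 0.8, 0.7]
gripper_width: 0.601
t 23.18 tcp [ 0.4891 -0.0109  0.0239] xax [ 0.993 -0.122  0.002] zax [ 0.002 -0.    -1.   ] yaw -6.98 w 0.601 F [1.  0.8 0.7] q [-0.17 -0.04  2.08 -0.    1.1  -0.05]
```

View pics/w6.png

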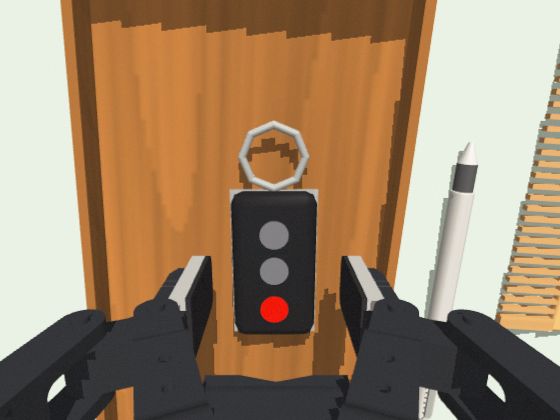

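```bash
python3 -m pendant '[[[0,0,0,-0.003,0,-0.03,0.6],[0,0,0,0,0,-0.03,0.6],[0,0,0,0,0,-0.006,0.6],[0,0,0,0,0,0,0.6]]]'
```

```text
time: 23.72
tool_pos: [0.487, -0.0104, 0.0058]
tool_rot: [-0.0, 0.998, -0.061, -0.0]
contact_force: [-0.3, 0.2, 0.2]
gripper_width: 0.603
```

```bash
python3 -m pendant '[[[0,0,0,0,0,0,0],[0,0,0,0,0,0,0],[0,0,0,0,0,0,0],[0,0,0,0,0,0,0],[0,0,0,0,0,0,0]]]'
python3 -m pendant '[[[0,0,0,0,0,0.06,0],[0,0,0,0,0,0.15,0],[0,0,0,0,0,0.2,0],[0,0,0,0,0,0.2,0],[0,0,0,0,0,0,0],[0,0,0,0,0,0,0]]]'
python3 -c "
from h import *
st(); look('wrist','w7')"
```

```text
time: 24.35
tool_pos: [0.4878, -0.0106, 0.0065]
tool_rot: [0.0, 0.998, -0.061, 0.001]
contact_force: [0.5, 0.8, 3.8]
gripper_width: 0.399
time: 25.1
tool_pos: [0.4866, -0.0104, 0.1581]
tool_rot: [-0.0, 0.998, -0.061, -0.001]
contact_force: [-0.7, -0.3, -1.4]
gripper_width: 0.408
t 25.1 tcp [ 0.4866 -0.0104  0.1581] xax [ 0.993 -0.121 -0.001] zax [-0.001  0.    -1.   ] yaw -6.96 w 0.408 F [-0.7 -0.3 -1.4] q [-0.17 -0.23  2.   -0.    1.37 -0.05]
```

View pics/w7.png

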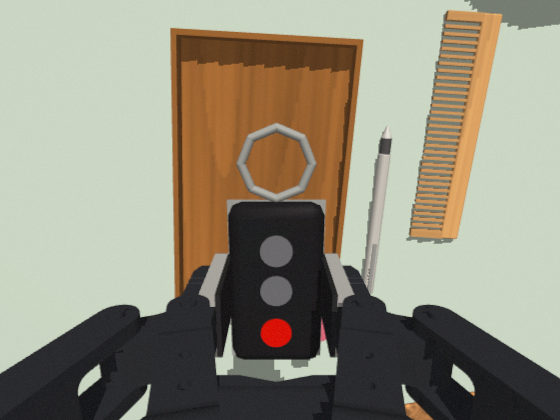

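The key is held square between the pads (opening 0.41). Moving over the black bowl.

```bash
python3 -m pendant '[[[0,0,0,0,0.151,0,0],[0,0,0,0,0.151,0,0],[0,0,0,0,0.151,0,0],[0,0,0,0,0.151,0,0],[0,0,0,0,0.151,0,0],[0,0,0,0,0.151,0,0],[0,0,0,0,0.151,0,0],[0,0,0,0,0.151,0,0],[0,0,0,0,0,0,0],[0,0,0,0,0,0,0]]]'
python3 - <<'E'
from h import *
st(); f=look('wrist','w8')
g=cv2.cvtColor(f["frame"],cv2.COLOR_BGR2HSV)
# bowl rim: boundary between dark bowl and pale glass, rows above the gripper
pts=[]
for r in range(0,280,4):
    d=np.where(g[r,:,2]<70)[0]
    d=d[(d>30)&(d<530)]
    if len(d)>40: pts+= [(d[0],r),(d[-1],r)]
P=ray(f,pts,.055)[:,:2]
A=np.c_[2*P,np.ones(len(P))]
for _ in range(4):
    s=np.linalg.lstsq(A,(P**2).sum(1),rcond=None)[0]; r=np.sqrt(s[2]+s[:2]@s[:2]); e=abs(np.hypot(*(P-s[:2]).T)-r); k=e<max(.002,np.median(e)*2); P=P[k];A=A[k]
print("bowl",s[:2],r,len(P))
E
```

```text
time: 26.4
tool_pos: [0.4862, 0.2907, 0.1566]
tool_rot: [0.001, 0.998, -0.061, -0.002]
contact_force: [0.3, -0.3, -0.2]
gripper_width: 0.402
t 26.4 tcp [0.4862 0.2907 0.1566] xax [ 0.993 -0.121 -0.003] zax [-0.003 -0.002 -1.   ] yaw -6.95 w 0.402 F [ 0.3 -0.3 -0.2] q [ 0.41 -0.03  1.82 -0.    1.35  0.53]
bowl [0.48959573 0.30202657] 0.07834132437227277 102
```

View pics/w8.png

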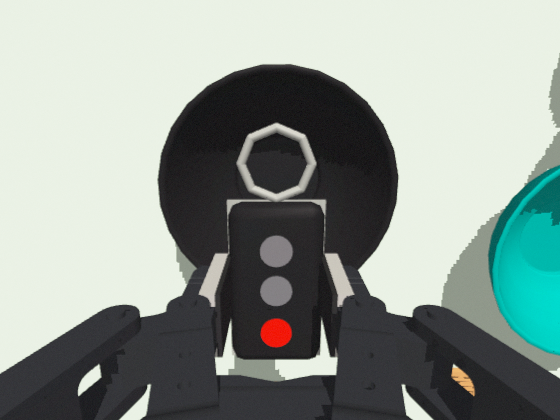

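The black bowl's rim is centred at about (.4885,.302), with a radius of about 79 mm, and the key sits 11 mm towards the near side of it so that the ring fits. Lowering.

```bash
python3 -m pendant '[[[0,0,0,0.004,0.004,-0.12,0],[0,0,0,0,0,-0.15,0],[0,0,0,0,0,-0.12,0],[0,0,0,0,0,-0.07,0],[0,0,0,0,0,-0.03,0],[0,0,0,0,0,0,0],[0,0,0,0,0,0,0]]]'
python3 -m pendant '[[[0,0,0,0,0,-0.01,0],[0,0,0,0,0,-0.01,0],[0,0,0,0,0,0,0],[0,0,0,0,0,0,0]]]'
```

```text
time: 27.32
tool_pos: [0.4893, 0.2929, 0.0375]
tool_rot: [-0.001, 0.998, -0.061, 0.001]
contact_force: [-0.0, -0.5, -0.8]
gripper_width: 0.404
time: 27.82
tool_pos: [0.4882, 0.2925, 0.031]
tool_rot: [0.0, 0.998, -0.061, -0.0]
contact_force: [-0.5, -0.8, 0.4]
gripper_width: 0.402
```

```bash
python3 -m pendant '[[[0,0,0,0,0,-0.01,0],[0,0,0,0,0,-0.006,0],[0,0,0,0,0,0,0],[0,0,0,0,0,0,0]]]'
python3 -m pendant '[[[0,0,0,0,0,-0.006,0],[0,0,0,0,0,-0.006,0],[0,0,0,0,0,0,0],[0,0,0,0,0,0,0]]]'
```

```text
time: 28.32
tool_pos: [0.4883, 0.2925, 0.027]
tool_rot: [0.0, 0.998, -0.061, -0.0]
contact_force: [-1.1, 0.5, -0.4]
gripper_width: 0.404
time: 28.82
tool_pos: [0.4882, 0.2925, 0.024]
tool_rot: [0.0, 0.998, -0.061, -0.0]
contact_force: [0.3, 0.1, -0.7]
gripper_width: 0.406
```

```bash
python3 -m pendant '[[[0,0,0,0,0,-0.006,0],[0,0,0,0,0,-0.004,0],[0,0,0,0,0,0,0],[0,0,0,0,0,0,0]]]'
python3 -m pendant '[[[0,0,0,0,0,-0.004,0],[0,0,0,0,0,-0.004,0],[0,0,0,0,0,0,0],[0,0,0,0,0,0,0]]]'
```

```text
time: 29.32
tool_pos: [0.4882, 0.2925, 0.0215]
tool_rot: [0.0, 0.998, -0.061, -0.0]
contact_force: [0.1, 0.8, -0.8]
gripper_width: 0.404
time: 29.82
tool_pos: [0.4882, 0.2925, 0.0195]
tool_rot: [-0.0, 0.998, -0.061, -0.0]
contact_force: [0.8, 0.4, -0.3]
gripper_width: 0.403
```

```bash
python3 -m pendant '[[[0,0,0,0,0,-0.004,0],[0,0,0,0,0,-0.004,0],[0,0,0,0,0,0,0],[0,0,0,0,0,0,0]]]'
python3 -m pendant '[[[0,0,0,0,0,-0.004,0],[0,0,0,0,0,-0.004,0],[0,0,0,0,0,0,0],[0,0,0,0,0,0,0]]]'
```

```text
time: 30.32
tool_pos: [0.4885, 0.2926, 0.0179]
tool_rot: [-0.0, 0.998, -0.061, 0.0]
contact_force: [-0.5, 0.7, 2.0]
gripper_width: 0.402
time: 30.82
tool_pos: [0.4891, 0.293, 0.017]
tool_rot: [-0.0, 0.998, -0.061, 0.001]
contact_force: [-1.6, 0.7, 8.8]
gripper_width: 0.4
```

Light contact with the bowl (9 N). Releasing and lifting.

```bash
python3 -m pendant '[[[0,0,0,0,0,0.003,0],[0,0,0,0,0,0,0.48],[0,0,0,0,0,0,0.55],[0,0,0,0,0,0,0.6],[0,0,0,0,0,0.03,0.6],[0,0,0,0,0,0.08,0.6],[0,0,0,0,0,0.15,0.6],[0,0,0,0,0,0.2,0.6],[0,0,0,0,0,0.15,0.6],[0,0,0,0,0,0,0.6],[0,0,0,0,0,0,0.6]]]'
python3 -c "
from h import *
st(); f=look('wrist','w9');t=look('top','top9')
cv2.imwrite('pics/c9.png',np.hstack([cv2.resize(f['frame'],(400,300)),cv2.resize(t['frame'][180:330,60:260],(400,300))]))"
```

```text
time: 32.2
tool_pos: [0.4881, 0.2924, 0.1693]
tool_rot: [-0.0, 0.998, -0.061, 0.0]
contact_force: [-0.5, -0.5, -0.5]
gripper_width: 0.596
t 32.2 tcp [0.4881 0.2924 0.1693] xax [ 0.993 -0.121  0.   ] zax [ 0.  0. -1.] yaw -6.96 w 0.596 F [-0.5 -0.5 -0.5] q [ 0.41 -0.03  1.81 -0.    1.37  0.53]
```

View pics/c9.png

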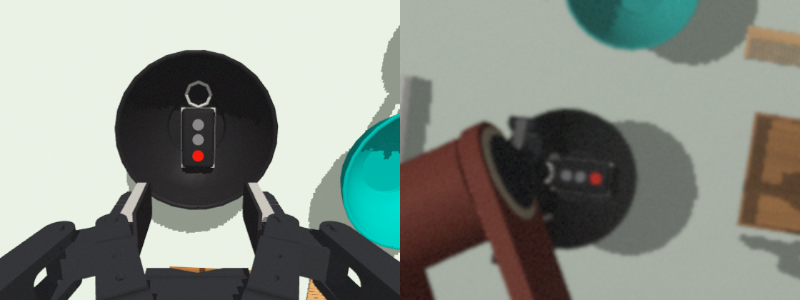

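The key lies in the bowl with its ring, and the bowl has not moved. Now back for the torch.

```bash
python3 -m pendant '[[[0,0,-0.0012,-0.0114,-0.176,0,0.6],[0,0,-0.0012,-0.0114,-0.176,0,0.6],[0,0,-0.0012,-0.0114,-0.176,0,0.6],[0,0,-0.0012,-0.0114,-0.176,0,0.6],[0,0,-0.0012,-0.0114,-0.176,0,0.6],[0,0,-0.0012,-0.0114,-0.176,0,0.6],[0,0,-0.0012,-0.0114,-0.176,0,0.6],[0,0,-0.0012,-0.0114,-0.176,0,0.6],[0,0,-0.0012,-0.0114,-0.176,0,0.6],[0,0,-0.0012,-0.0114,-0.176,0,0.6],[0,0,-0.0012,-0.0114,-0.176,0,0.6],[0,0,-0.0012,-0.0114,-0.176,0,0.6],[0,0,-0.0012,-0.0114,-0.176,0,0.6],[0,0,-0.0012,-0.0114,-0.176,0,0.6],[0,0,0,0,0,0,0.6],[0,0,0,0,0,0,0.6],[0,0,0,0,0,0,0.6]]]'
python3 - <<'E'
from h import *
st(); f=look('wrist','w10'); look('top','top10')
E
```

```text
time: 34.42
tool_pos: [0.4483, -0.3223, 0.1681]
tool_rot: [-0.0, 0.996, -0.086, -0.0]
contact_force: [-0.4, 0.5, -0.4]
gripper_width: 0.596
t 34.42 tcp [ 0.4483 -0.3223  0.1681] xax [ 0.985 -0.172 -0.001] zax [-0.001  0.001 -1.   ] yaw -9.91 w 0.596 F [-0.4  0.5 -0.4] q [-0.76 -0.07  1.84  0.    1.37 -0.59]
```

View pics/w10.png

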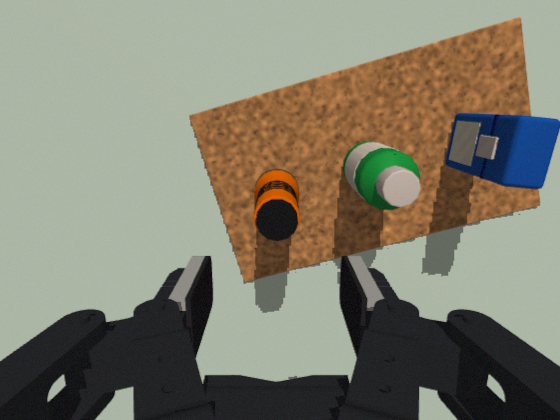

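All three stand upright on the mat, and the torch, at column 277, is on the jaw line.

```bash
python3 -m pendant '[[[0,0,0,0,-0.004,-0.15,0.6],[0,0,0,0,0,-0.16,0.6],[0,0,0,0,0,-0.13,0.6],[0,0,0,0,0,-0.065,0.6],[0,0,0,0,0,0,0.6],[0,0,0,0,0,0,0.6],[0,0,0,0,0,0,0],[0,0,0,0,0,0,0],[0,0,0,0,0,0,0],[0,0,0,0,0,0,0],[0,0,0,0,0,0,0]]]'
```

```text
time: 35.9
tool_pos: [0.4492, -0.3253, 0.0442]
tool_rot: [0.001, 0.996, -0.087, 0.001]
contact_force: [-0.6, 1.1, 6.5]
gripper_width: 0.317
```

```bash
python3 -m pendant '[[[0,0,0,0,0,0.1,0],[0,0,0,0,0,0.18,0],[0,0,0,0,0,0.2,0],[0,0,0,0.0025,0.152,0,0],[0,0,0,0.0025,0.152,0,0],[0,0,0,0.0025,0.152,0,0],[0,0,0,0.0025,0.152,0,0],[0,0,0,0.0025,0.152,0,0],[0,0,0,0.0025,0.152,0,0],[0,0,0,0.0025,0.152,0,0],[0,0,0,0.0025,0.152,0,0],[0,0,0,0.0025,0.152,0,0],[0,0,0,0.0025,0.152,0,0],[0,0,0,0,0,0,0],[0,0,0,0,0,-0.16,0],[0,0,0,0,0,-0.16,0],[0,0,0,0,0,-0.1,0],[0,0,0,0,0,-0.035,0],[0,0,0,0,0,0,0],[0,0,0,0,0,0,0]]]'
python3 -m pendant '[[[0,0,0,0,0,0,0],[0,0,0,0,0,0,0]]]'
```

```text
time: 38.4
tool_pos: [0.4558, 0.0552, 0.0503]
tool_rot: [-0.0, 0.996, -0.087, 0.001]
contact_force: [0.9, -0.3, -1.2]
gripper_width: 0.314
time: 38.65
tool_pos: [0.4552, 0.0555, 0.0496]
tool_rot: [-0.0, 0.996, -0.087, 0.001]
contact_force: [0.2, 1.1, -1.3]
gripper_width: 0.317
```

```bash
python3 -m pendant '[[[0,0,0,0,0,-0.011,0],[0,0,0,0,0,-0.011,0],[0,0,0,0,0,0,0],[0,0,0,0,0,0,0]]]'
python3 -m pendant '[[[0,0,0,0,0,0,0.6],[0,0,0,0,0,0,0.6],[0,0,0,0,0,0,0.6],[0,0,0,0,0,0.1,0.6],[0,0,0,0,0,0.2,0.6],[0,0,0,0,0,0.2,0.6],[0,0,0,0.0307,-0.1648,0,0.7],[0,0,0,0.0307,-0.1648,0,0.7],[0,0,0,0.0307,-0.1648,0,0.7],[0,0,0,0.0307,-0.1648,0,0.7],[0,0,0,0.0307,-0.1648,0,0.7],[0,0,0,0.0307,-0.1648,0,0.7],[0,0,0,0.0307,-0.1648,0,0.7],[0,0,0,0.0307,-0.1648,0,0.7],[0,0,0,0.0307,-0.1648,0,0.7],[0,0,0,0,0,0,0.7],[0,0,0,0,0,0,0.7],[0,0,0,0,0,0,0.7]]]'
```

```text
time: 39.15
tool_pos: [0.4548, 0.0555, 0.0442]
tool_rot: [0.0, 0.996, -0.087, -0.0]
contact_force: [-2.4, 0.2, 5.6]
gripper_width: 0.316
time: 41.4
tool_pos: [0.5236, -0.3141, 0.1681]
tool_rot: [-0.0, 0.996, -0.086, -0.0]
contact_force: [0.2, -0.7, -0.1]
gripper_width: 0.7
```

```bash
python3 -m pendant '[[[0,0,0,0.002,-0.002,-0.15,0.7],[0,0,0,0,0,-0.17,0.7],[0,0,0,0,0,-0.14,0.7],[0,0,0,0,0,-0.068,0.7],[0,0,0,0,0,0,0.7],[0,0,0,0,0,0,0.7],[0,0,0,0,0,0,0.7],[0,0,0,0,0,0,0],[0,0,0,0,0,0,0],[0,0,0,0,0,0,0],[0,0,0,0,0,0,0],[0,0,0,0,0,0,0]]]'
```

```text
time: 42.9
tool_pos: [0.5249, -0.3165, 0.0376]
tool_rot: [0.001, 0.996, -0.087, 0.001]
contact_force: [-0.4, 1.2, 6.6]
gripper_width: 0.45
```

```bash
python3 -m pendant '[[[0,0,0,0,0,0.1,0],[0,0,0,0,0,0.18,0],[0,0,0,0,0,0.2,0],[0,0,0,-0.0414,0.157,0,0],[0,0,0,-0.0414,0.157,0,0],[0,0,0,-0.0414,0.157,0,0],[0,0,0,-0.0414,0.157,0,0],[0,0,0,-0.0414,0.157,0,0],[0,0,0,-0.0414,0.157,0,0],[0,0,0,-0.0414,0.157,0,0],[0,0,0,-0.0414,0.157,0,0],[0,0,0,0,0,0,0],[0,0,0,0,0,-0.16,0],[0,0,0,0,0,-0.16,0],[0,0,0,0,0,-0.1,0],[0,0,0,0,0,-0.035,0],[0,0,0,0,0,0,0],[0,0,0,0,0,0,0],[0,0,0,0,0,0,0]]]'
```

```text
time: 45.28
tool_pos: [0.4424, -0.0021, 0.0438]
tool_rot: [0.0, 0.996, -0.087, 0.001]
contact_force: [-0.8, -0.9, -0.4]
gripper_width: 0.447
```

```bash
python3 -m pendant '[[[0,0,0,0,0,-0.012,0],[0,0,0,0,0,-0.013,0],[0,0,0,0,0,0,0],[0,0,0,0,0,0,0]]]'
python3 -m pendant '[[[0,0,0,0,0,0,0.7],[0,0,0,0,0,0,0.7],[0,0,0,0,0,0,0.7],[0,0,0,0,0,0.1,0.7],[0,0,0,0,0,0.2,0.7],[0,0,0,0,0,0.2,0.6],[0,0,-0.0039,0.0806,-0.1525,0,0.6],[0,0,-0.0039,0.0806,-0.1525,0,0.6],[0,0,-0.0039,0.0806,-0.1525,0,0.6],[0,0,-0.0039,0.0806,-0.1525,0,0.6],[0,0,-0.0039,0.0806,-0.1525,0,0.6],[0,0,-0.0039,0.0806,-0.1525,0,0.6],[0,0,-0.0039,0.0806,-0.1525,0,0.6],[0,0,-0.0039,0.0806,-0.1525,0,0.6],[0,0,0,0,0,0,0.6],[0,0,0,0,0,0,0.6],[0,0,0,0,0,0,0.6]]]'
python3 -c "
from h import *
st()"
```

```text
time: 45.78
tool_pos: [0.4418, -0.0018, 0.0376]
tool_rot: [0.0, 0.996, -0.087, -0.0]
contact_force: [-5.1, -0.2, 8.2]
gripper_width: 0.453
time: 47.9
tool_pos: [0.6022, -0.3057, 0.1612]
tool_rot: [-0.0, 0.991, -0.135, -0.0]
contact_force: [-0.3, 0.5, -0.5]
gripper_width: 0.595
t 47.9 tcp [ 0.6022 -0.3057  0.1612] xax [ 0.963 -0.268 -0.   ] zax [-0.  0. -1.] yaw -15.55 w 0.595 F [-0.3  0.5 -0.5] q [-0.58  0.22  1.55  0.    1.37 -0.31]
```

Descend to z 0.0445 and grip.

```bash
python3 -m pendant '[[[0,0,0,0.003,-0.003,-0.14,0.6],[0,0,0,0,0,-0.15,0.6],[0,0,0,0,0,-0.12,0.6],[0,0,0,0,0,-0.06,0.6],[0,0,0,0,0,0,0.6],[0,0,0,0,0,0,0.6],[0,0,0,0,0,0,0.6],[0,0,0,0,0,0,0],[0,0,0,0,0,0,0],[0,0,0,0,0,0,0],[0,0,0,0,0,0,0],[0,0,0,0,0,0,0]]]'
python3 -c "
from h import *
st()"
```

```text
time: 49.4
tool_pos: [0.6039, -0.308, 0.0448]
tool_rot: [0.0, 0.991, -0.136, 0.001]
contact_force: [-0.4, 0.3, 6.0]
gripper_width: 0.298
t 49.4 tcp [ 0.6039 -0.308   0.0448] xax [ 0.963 -0.269  0.001] zax [ 0.001 -0.001 -1.   ] yaw -15.61 w 0.298 F [-0.4  0.3  6. ] q [-0.58  0.34  1.61 -0.    1.19 -0.31]
```

```bash
python3 -m pendant '[[[0,0,0,0,0,0.1,0],[0,0,0,0,0,0.18,0],[0,0,0,0,0,0.2,0],[0,0,0.0044,-0.0952,0.1453,0,0],[0,0,0.0044,-0.0952,0.1453,0,0],[0,0,0.0044,-0.0952,0.1453,0,0],[0,0,0.0044,-0.0952,0.1453,0,0],[0,0,0.0044,-0.0952,0.1453,0,0],[0,0,0.0044,-0.0952,0.1453,0,0],[0,0,0.0044,-0.0952,0.1453,0,0],[0,0,0,0,0,0,0],[0,0,0,0,0,-0.16,0],[0,0,0,0,0,-0.16,0],[0,0,0,0,0,-0.1,0],[0,0,0,0,0,-0.035,0],[0,0,0,0,0,0,0],[0,0,0,0,0,0,0],[0,0,0,0,0,0,0]]]'
python3 -c "
from h import *
st()"
```

```text
time: 51.65
tool_pos: [0.4378, -0.0537, 0.0513]
tool_rot: [0.0, 0.996, -0.088, 0.001]
contact_force: [-0.2, -0.2, -1.2]
gripper_width: 0.296
t 51.65 tcp [ 0.4378 -0.0537  0.0513] xax [ 0.985 -0.175  0.002] zax [ 0.002 -0.001 -1.   ] yaw -10.06 w 0.296 F [-0.2 -0.2 -1.2] q [-0.29 -0.22  2.18 -0.    1.17 -0.12]
```

```bash
python3 -m pendant '[[[0,0,0,0,0,-0.012,0],[0,0,0,0,0,-0.013,0],[0,0,0,0,0,0,0],[0,0,0,0,0,0,0]]]'
python3 -m pendant '[[[0,0,0,0,0,0,0.6],[0,0,0,0,0,0,0.6],[0,0,0,0,0,0,0.6],[0,0,0,0,0,0.1,0.6],[0,0,0,0,0,0.18,0.6],[0,0,0,0,0,0.18,1],[0,0,0,0.004,0.045,0.2,1],[0,0,0,0.004,0.045,0.2,1],[0,0,0,0.004,0.045,0.2,1],[0,0,0,0,0,0.2,1],[0,0,0,0,0,0,1],[0,0,0,0,0,0,1],[0,0,0,0,0,0,1]]]'
cat > cmp.py <<'E'
from h import *
import sys
def meas(n):
    f=load(n); T=lambda c,z: ray(f,c[:,0,:],z)[:,:2].astype(np.float32); roi=(235,30,370,245); o={}
    o["tray"]=cv2.minAreaRect(T(blobs(f,(5,60,40),(22,255,255),2000,roi)[0],.018))
    c=blobs(f,(100,150,95),(130,255,255),50,roi)[0]; o["tin"]=cv2.minAreaRect(T(c,.088))
    c=blobs(f,(45,100,20),(80,255,255),100,roi)[0]; o["gel"]=cv2.minEnclosingCircle(T(c,.070))
    c=blobs(f,(0,0,110),(180,60,255),60,(255,130,300,170))[0]; o["cap"]=cv2.minEnclosingCircle(T(c,.094))
    c=blobs(f,(0,0,0),(180,255,40),100,(250,70,297,115))[0]; o["torch"]=cv2.minEnclosingCircle(T(c,.092))
    c=blobs(f,(160,80,60),(180,255,255),20,(310,180,370,245))[0]; o["balm"]=cv2.minEnclosingCircle(T(c,.066))
    return o
for n in sys.argv[1:]:
    print(n)
    for k,v in meas(n).items(): print("  ",k,[np.round(x,4).tolist() for x in v])
E
python3 - <<'E'
from h import *
st(); f=look('wrist','w11'); look('top','top11'); look('side','side11')
g=load('w1')["frame"]
cv2.imwrite("pics/c11.png",np.hstack([cv2.resize(x[40:240,235:370],None,fx=2.9,fy=2.9,interpolation=cv2.INTER_CUBIC) for x in (g,f["frame"])]))
E
python3 cmp.py w1 w11
```

```text
time: 52.15
tool_pos: [0.4373, -0.0534, 0.0447]
tool_rot: [0.0, 0.996, -0.088, 0.0]
contact_force: [-1.3, 0.2, 5.0]
gripper_width: 0.297
time: 53.78
tool_pos: [0.4391, -0.0195, 0.3566]
tool_rot: [-0.0, 0.996, -0.088, -0.002]
contact_force: [-0.7, 0.9, -0.7]
gripper_width: 0.997
t 53.77 tcp [ 0.4391 -0.0195  0.3566] xax [ 0.985 -0.175 -0.003] zax [-0.003  0.001 -1.   ] yaw -10.07 w 0.997 F [-0.7  0.9 -0.7] q [-0.21 -0.44  1.84 -0.    1.75 -0.04]
w1
   tray [[0.4758, -0.0052], [0.2201, 0.1334], 79.9411]
   tin [[0.4384, -0.051], [0.0467, 0.0242], 74.5177]
   gel [[0.4427, -0.001], 0.0198]
   cap [[0.4429, -0.0009], 0.0116]
   torch [[0.4567, 0.0572], 0.0122]
   balm [[0.5062, -0.0971], 0.012]
w11
   tray [[0.4758, -0.0051], [0.2198, 0.1333], 79.9544]
   tin [[0.4391, -0.0511], [0.0447, 0.0237], 80.0481]
   gel [[0.4428, -0.0009], 0.0201]
   cap [[0.4433, -0.001], 0.0115]
   torch [[0.4559, 0.0574], 0.0122]
   balm [[0.5056, -0.0971], 0.0119]
```

View pics/c11.png

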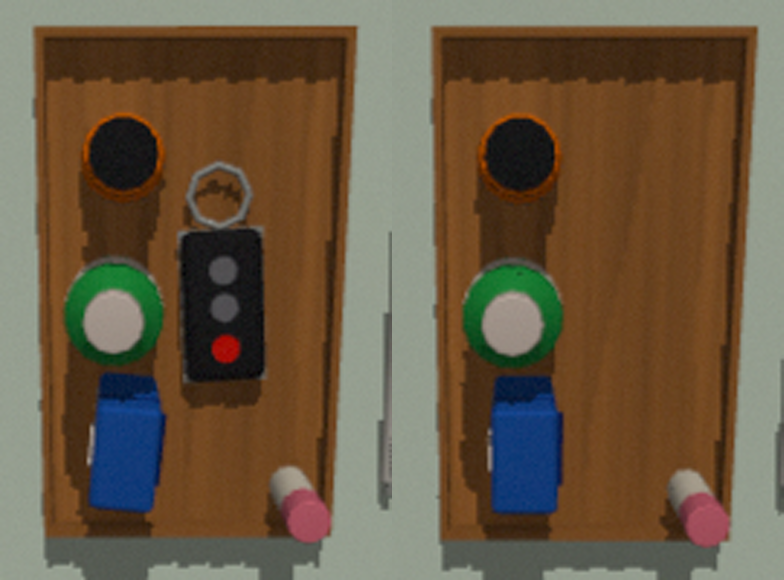

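Everything is back within about 1 mm, and the tin is at 80.0° against the tray's 79.95°. One numeric check of the bowl, key, pen and comb, then I hand in.

Run:
```python
from h import *
f0,f1=load("top0"),load("top11")
for n,lo,hi,roi,a,z in (("bowl",(0,0,0),(180,255,45),(100,225,185,310),800,.055),("comb",(5,60,40),(22,255,255),(225,185,310,224),300,.005),("pen",(0,0,175),(180,40,255),(262,222,332,242),10,.01),("redbtn",(0,150,80),(6,255,255),(110,235,180,305),2,.03)):
    for f in (f0,f1):
        b=blobs(f,lo,hi,a,roi); print(n,[np.round(cv2.minAreaRect(ray(f,c[:,0,:],z)[:,:2].astype(np.float32))[0],4).tolist() for c in b[:2]])
d=cv2.absdiff(f0["frame"],f1["frame"])[215:245,225:335].max(2); print("pen-area diff px>40:",(d>40).sum())
st(); manip.job_done()
```

```text
bowl [[0.4867, 0.2991]]
bowl [[0.4868, 0.2991]]
comb [[0.6257, 0.0161]]
comb [[0.6259, 0.0161]]
pen []
pen [[0.5812, -0.0724]]
redbtn []
redbtn [[0.4858, 0.2725]]
pen-area diff px>40: 0
t 53.92 tcp [ 0.4393 -0.0195  0.3573] xax [ 0.985 -0.175 -0.002] zax [-0.002  0.001 -1.   ] yaw -10.07 w 1.0 F [-0.1  0.2  0.5] q [-0.21 -0.44  1.84  0.    1.75 -0.04]
the job is handed in; nothing more can be done
```

The job is done and handed in at about 54 s of the 136 s allowed. I stood the tin, bottle and torch on the mat, laid the key in the black bowl with about 9 N of contact, and put the three back in the tray upright.

- **Homes:** the same wrist-camera view before and after shows the tin, bottle and torch each within about 1 mm of where they stood. The tin is now 0.1° off square with the tray; it started about 5° off.
- **Key and bowl:** the red button shows inside the bowl, and the bowl's position changed by only 0.1 mm.
- **Bystanders:**
  - The comb is within 0.2 mm of its starting place and the balm within 0.6 mm.
  - The pen could not be compared by position, because my colour mask missed it in the first picture. The pen area does show no changed pixels between the first and last pictures.
- **Robot:** the gripper is open and clear of everything, about 0.36 m up.
- **Camera disagreement:** the top and wrist cameras differed by 2 to 3 mm in absolute position. I relied on before-and-after comparisons with the same camera for the final checks.

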